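# Start the press warmer and set it to hold

## Robot

A 7-joint arm with a two-finger parallel gripper is mounted at the origin on the work surface. World frame = base frame: x ahead of the robot, y to its left, z up, the work surface at z = 0. Lengths are in mm, angles in rad, forces in N, time in s.
With the tool pointing down it reaches from about 400 to 925 mm from the base axis. Payload 4.1 kg.
Tool frame: the origin (TCP) lies midway between the tips of the shut fingers; the grasp point (between the pads) lies 19 mm behind it (robot.grasp_offset is the distance from the TCP to the grasp point, in mm); z points along the fingers, x is the direction in which the jaws open and shut, and the axes are right-handed (so a half turn about z gives the same grasp; the last joint's range is limited). The gripper opens to 85 mm and grips with 20 to 120 N. Pads are 22 mm wide; open, the fingers measure 114 mm over their backs; the gripper's body (76 mm by 85 mm) begins 54 mm behind the grasp point. The pads swing forward as they close: fully open they stand 13 mm farther back than shut.
Start: joints at [1.175, 0.398, 0.045, 1.537, -0.019, 1.207, -0.051], TCP at [190.137, -621.604, 231.347] pointing down, gripper open.
Joint ranges: [-2.82, 2.82], [-0.49, 2.23], [-1.37, 1.46], [0, 2.46], [-1.36, 4.5], [0.23, 2], [-2.94, 2.94]. Speed limits (rad/s): [2.57, 2.57, 3.14, 3.14, 3.14, 3.14, 3.14].

## Interface

Orientations are given as a unit quaternion [w, x, y, z].
In Python, from workcell import readout, capture, calibration, robot gives the robot as it stands. The module is installed in compiled form; this text tells all that it offers.
- The arm moves only by the shell command python3 -m jog 'ROWS' [FORCE]. ROWS is JSON, a list of rows, each a list of 5 numbers: the shift along the tool's x, y, z in m, then the turn about the tool's z in degrees, then the opening in per cent of the stroke, from 0 (shut) to 100 (fully open). In form: [[x, y, z, roll, fingers], ...]. A call has 1 to 5 rows; each row is the pose to reach, as a shift and turn from the pose commanded when the call began, along the tool's axes at that moment; what a row does not reach only later rows make up. A row lasts 1/8 s, in which the tool goes at most 62.5 mm and 10.7 degrees, less where a joint would pass 70% of its speed; a pose out of reach is approached as far as the arm can. A call with a gripper value outside its range is refused whole. The fingers move at their own pace and stop on an object; FORCE is the grip in N (left out, the last holds). Time passes only in rows, so rows that repeat a pose let the fingers close. It gives the time, the measured TCP pose, the force and the opening at its end, in the units of the state.
- readout.get_obs(): the state, without advancing time (a new reading comes with each control period).
- capture(name): name is "side" or "top" or "wrist"; returns the picture (480x640x3 uint8, blue, green, red); there is no depth.
- calibration(name): a dict with "vertical_fov" (degrees; the focal length in pixels is half the picture's height over the tangent of half this angle, whatever the lens; pixels are square), "cx", "cy" (the principal point, pixels), "position" and "orientation" of the camera in the world. Camera axes: x right, y down, z forward; pixel columns grow to the right and rows downward; lengths in mm; the calibration is good to about 2 mm. A picture is of the moment at which its call begins: read the wrist's pose just before it. calibration takes no time and is no camera call; for the wrist camera it gives the pose at the moment of the call.
- robot.close_job(): hands the job in, once; it reports no verdict.
The state is a dict: "clock": time; "q": joint angles; "qd": joint speeds; "joint_torque": joint torques, N m; "tool_pos": TCP position; "eef_rot": TCP orientation; "ft_force": force on the tool from outside, world axes, zero at the start; "moment": the same for the moment, N m; "opening": finger opening in mm.
Only numpy, scipy, OpenCV 4.12 (cv2) and the standard library are available. Lean on these libraries where they do the work, as an engineer would, in place of code of your own. Each camera call takes 0.05 s, during which the arm holds its last target.

## Task

Start the warmer on the counter: pull its black knob out, turn it clockwise to the blue warm-up mark and let go of it there, still out. Then tip the hand press, which stands on its edge on the plate, over with a light push so that it lies flat on the plate with its handle up. Then take the knob again, turn it on to the red hold mark and push it fully home, leaving everything else on the counter where it is.

Things in the scene. Friction and masses are not known exactly. Their poses are not given: they have to be found in the camera images.
- warmer: Grey countertop warmer, fixed, 240 (its x) by 420 (its y), 60 high; origin at the centre of its underside on the counter, z up, front faces its -x. Its left part (+y) is a steel plate; its right part a white control deck, 60 above the counter, with the knob's upright axis at x -10, y -140. Four small black ticks by the knob mark the off arc, centred 2.4 rad counter-clockwise from its +x.
- plate (a point): Centre of the top face of the square steel plate, 220 x 220, 64 above the counter; axes as the warmer's.
- blue_mark (a point): Centre of the blue warm-up mark, a bar 22 x 12 flush on the deck, 43 from the knob's axis, 1.2 rad counter-clockwise from the warmer's +x; axes as the warmer's.
- red_mark (a point): Centre of the red hold mark, a bar 22 x 12 flush on the deck, 43 from the knob's axis, 0.1 rad clockwise from the warmer's +x; axes as the warmer's.
- knob_top (a point): Centre of the top face of the knob, on its vertical axis. The knob is a round black cylinder 40 in diameter and 32 high, its top 34 above the deck when home, with a white pointer line on its top and side. Free space of at least 60 all round it on the deck.
- knob_stem (a joint): How far the knob is pulled out (straight up), m: 0 is home, 0.012 fully out. It has no spring: about 4 N of friction, so it stays where it is left.
- knob_head (a joint): How far the knob is turned, rad, growing clockwise from above, -0.3 to 3.0; 0.04 N m friction, stays where left. Off arc -0.3 to 0.3 (pointer among the black ticks); 1.2: pointer at the blue mark; 2.5: at the red mark. While less than 7 mm out it is locked: turns only within the off arc, and goes home only there and within about 0.12 rad of the red mark (it then has that much play).
- press: Loose hand press, about 0.6 kg: dark metal slab 100 (x) by 80 (y) by 18 (z), wooden bar handle 14 thick, 94 long, its axis 42 above the underside. Origin: centre of the underside; z to the handle. Starts on a long edge, y up, z level. Pushed towards -z on the slab near its top edge it tips, past 0.3 rad, onto its underside; pushed on the bar it slides. The bar swings up to 65 over the plate.
- shaker: Bystander: steel shaker with a black top, 44 across, 82 high, standing on the counter behind the warmer; origin at its underside.
- cup_stack: Bystander: stack of white paper cups, upside down, 88 across, 140 high; origin at its underside.
- turner: Bystander: spatula with a black handle, 260 long, lying on the counter in front of the warmer.
- cup_pile: Bystander: short stack of white paper cups, upside down, 88 across, 107 high.
- sauce: Bystander: red bottle with white cap, 58 across, 170 high.
- ramekin: Bystander: small white bowl, 80 across, 45 high.
- spice_jar: Bystander: glass jar with a green cap, 54 across, 100 high.
Mind the look-alikes: they are no part of the job. What is shaped like the press but yellow is not meant.

How it is judged (in metres and radians):
On the way, in this order (a step that is already met when the one before it is completed fails the run):
1. the knob is out (over 8 mm) with its pointer at the blue mark (within 0.2 rad), and let go (value of joint knob_stem above 0.008 m and value of joint knob_head between 1 and 1.4 rad and contact force between the fingers and knob_head below 0.05 N), for 0.2 s.
2. the press lies flat on the plate, handle up, at rest, with the knob still out at the blue mark (angle between press's own z axis and vertical below 0.08 rad and z of press in the frame of plate between -0.004 and 0.006 m and linear speed of press below 0.03 m/s and value of joint knob_stem above 0.007 m and value of joint knob_head between 0.95 and 1.45 rad), for 0.2 s.
At the end, for the whole second after the job is handed in: The knob is home (within 2 mm) with its pointer at the red mark (within 0.18 rad); the press lies at rest flat on the plate, handle up (within 0.08 rad), its centre within 70 mm of the plate's centre along both sides (value of joint knob_stem below 0.002 m and value of joint knob_head between 2.32 and 2.68 rad and angle between press's own z axis and vertical below 0.08 rad and z of press in the frame of plate between -0.004 and 0.006 m and x of press in the frame of plate between -0.07 and 0.07 m and y of press in the frame of plate between -0.07 and 0.07 m and linear speed of press below 0.02 m/s); the robot touches nothing.
It fails at once if the press is pushed hard (over 20 N) (contact force between any of the fingers, the arm and press above 20 N).
It fails at once if a bystander is moved by more than 20 mm (distance of any of shaker, cup_stack, turner, cup_pile, sauce, ramekin, spice_jar from where it was at the start of the episode above 0.02 m).
It also fails if it takes over 64 s, if anything falls off the work surface, if the arm or the gripper's body presses on something with over 40 N, if the wrist force passes 120 N, or if a joint passes its speed limit or range.

## Working session

There is one attempt and no reset: what is moved stays moved. The work goes in short steps, Python scripts to look and compute and a shell command to move; the robot and the scene stay as the last step left them, time stands still between calls to the robot, and variables do not carry over. Pictures are saved under pics/ and viewed, and the job is handed in when it is done.

```bash
mkdir -p pics; python3 - <<'E'
from workcell import readout, capture, calibration, robot
import cv2
print(readout.get_obs())
for n in ["side","top","wrist"]:
    c=calibration(n);print(n,c)
    cv2.imwrite(f"pics/{n}0.png",capture(n))
E
```

```text
{'clock': 0.0, 'q': array([ 1.17501358,  0.39917661,  0.04500421,  1.53789111, -0.01871401,
        1.20686081, -0.05068986]), 'qd': array([ 0.00022617, -0.00048098,  0.00033504, -0.00019855, -0.00073484,
        0.00092028, -0.00136095]), 'joint_torque': array([-9.68243294e-04, -4.75121391e+01,  1.36439402e+00, -2.54222721e+01,
        1.17137629e-02,  9.43231105e-03,  2.65663395e-06]), 'tool_pos': array([ 189.94800911, -620.97026527,  230.26783717]), 'eef_rot': array([-5.25077486e-04,  8.03922257e-01, -5.94733629e-01, -8.00502067e-04]), 'ft_force': array([0.27812465, 0.68129072, 0.30586061]), 'moment': array([0.00962554, 0.00422027, 0.00355739]), 'opening': 85.7094986976414}
side {'vertical_fov': 47.30973358213313, 'cx': 316.90622502702547, 'cy': 232.5924796644025, 'position': array([  494.04722161, -1069.8875043 ,   713.28091632]), 'orientation': array([-0.49828678,  0.8662821 , -0.02579251,  0.02450224])}
top {'vertical_fov': 54.33535660258231, 'cx': 324.886211314209, 'cy': 248.09346371259835, 'position': array([ 542.06716294,    6.755014  , 1228.42927289]), 'orientation': array([-0.00972439,  0.71499912, -0.69871754,  0.02180592])}
wrist {'vertical_fov': 59.996411504351144, 'cx': 317.7514106203685, 'cy': 238.73406105907216, 'position': array([ 258.49979672, -599.16908148,  372.8920174 ]), 'orientation': array([ 0.11501623,  0.79549031, -0.58872138, -0.08586946])}
```

View pics/top0.png

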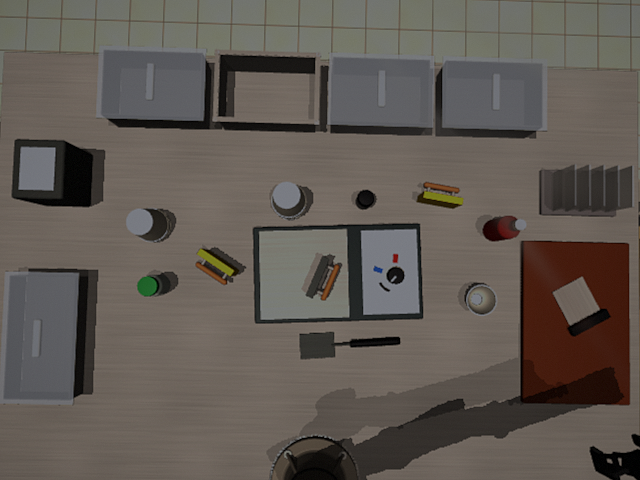

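View pics/side0.png

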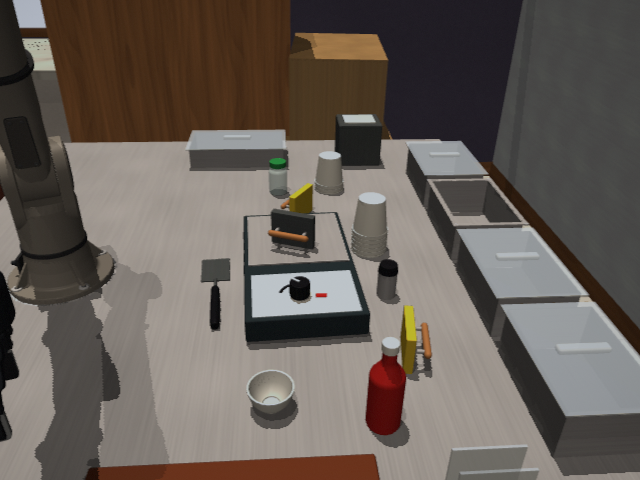

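View pics/wrist0.png

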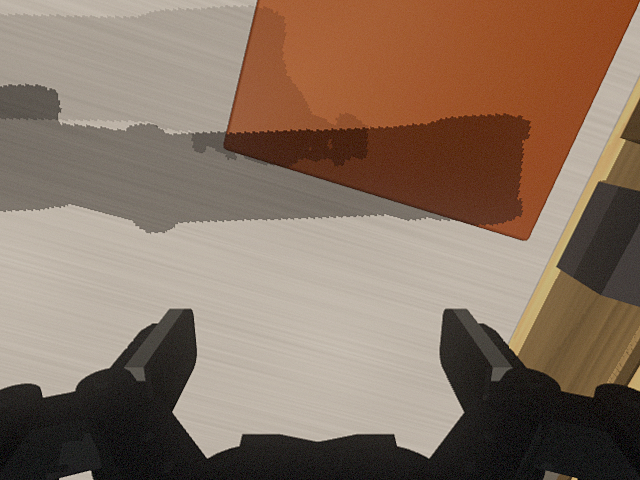

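```bash
cat > h.py <<'E'
import numpy as np, cv2
from scipy.spatial.transform import Rotation as Ro
def R(q): return Ro.from_quat([q[1],q[2],q[3],q[0]]).as_matrix()
def ray(c,u,v):
    f=240/np.tan(np.radians(c['vertical_fov'])/2)
    d=R(c['orientation'])@np.array([(u-c['cx'])/f,(v-c['cy'])/f,1.]);return np.array(c['position']),d
def onz(c,u,v,z):
    p,d=ray(c,u,v);return p+d*(z-p[2])/d[2]
def two(c1,a,c2,b):
    p,d=ray(c1,*a);q,e=ray(c2,*b)
    t=np.linalg.lstsq(np.c_[d,-e],q-p,rcond=None)[0]
    A=p+t[0]*d;B=q+t[1]*e;return (A+B)/2,np.linalg.norm(A-B)
def proj(c,X):
    f=240/np.tan(np.radians(c['vertical_fov'])/2)
    d=R(c['orientation']).T@(np.array(X)-c['position']);return d[0]/d[2]*f+c['cx'],d[1]/d[2]*f+c['cy']
E
python3 - <<'E'
from h import *
t=cv2.imread('pics/top0.png');s=cv2.imread('pics/side0.png')
a=cv2.resize(t[215:330,245:430],None,fx=4,fy=4,interpolation=cv2.INTER_CUBIC)
b=cv2.resize(s[200:350,230:375],None,fx=4,fy=4,interpolation=cv2.INTER_CUBIC)
cv2.imwrite('pics/tz.png',a);cv2.imwrite('pics/sz.png',b)
E
```

```text
(no output)
```

View pics/tz.png

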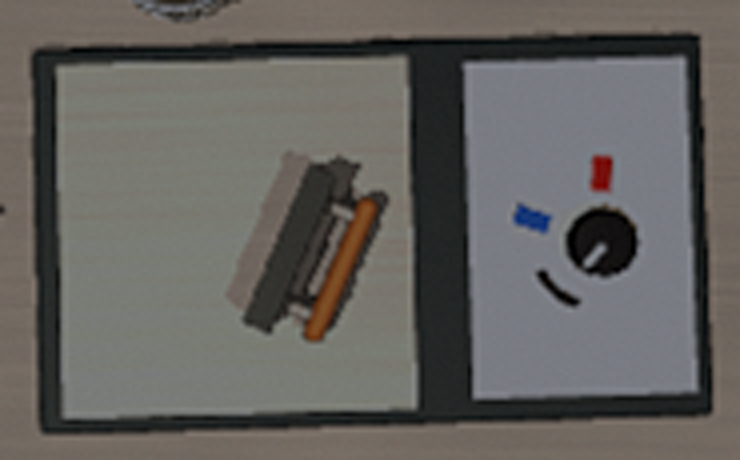

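View pics/sz.png

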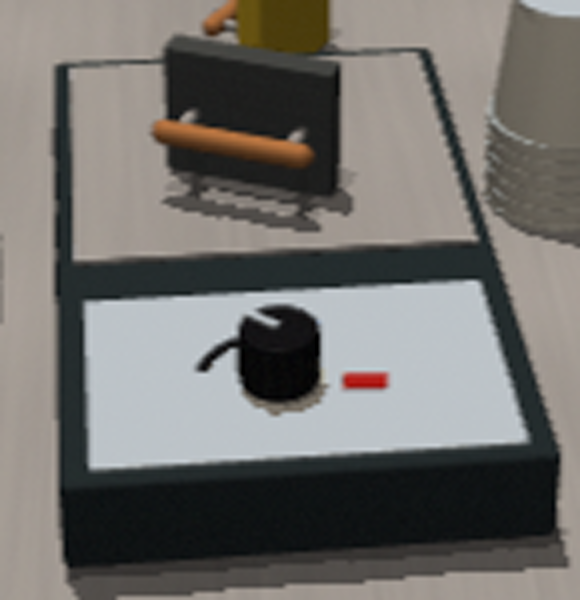

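```bash
python3 - <<'E'
from h import *
from workcell import readout, calibration
ct=calibration('top');cs=calibration('side')
T=lambda x,y:(244.6+x/4,214.6+y/4)
S=lambda x,y:(229.6+x/4,199.6+y/4)
print('knob',onz(ct,*T(602,242),94),onz(cs,*S(280,322),94))
print('knob2',two(ct,T(602,242),cs,S(280,322)))
# warmer outer corners z=60
cor=[onz(ct,*T(*p),60) for p in [(33,52),(697,37),(712,412),(43,432)]]
for p in cor:print(p[:2])
C=np.mean(cor,0);ax=((cor[0]+cor[1])-(cor[2]+cor[3]));ay=((cor[0]+cor[3])-(cor[1]+cor[2]))
print('centre',C,'len',np.linalg.norm(ax)/2,np.linalg.norm(ay)/2,np.arctan2(ax[1],ax[0]),np.arctan2(-ay[0],ay[1]))
th=np.arctan2(-ay[0],ay[1])
W=lambda x,y:C[:2]+[np.cos(th)*x-np.sin(th)*y,np.sin(th)*x+np.cos(th)*y]
print('knob pred',W(-10,-140))
for n,p in [('blue',(532,217)),('red',(601,173))]:
    q=onz(ct,*T(*p),60)[:2];k=W(-10,-140);print(n,q,np.hypot(*(q-k)),np.arctan2(q[1]-k[1],q[0]-k[0])-th)
print('slab topedge +x end',onz(ct,*T(320,165),144),'-x end',onz(ct,*T(260,330),144))
print('side  ends',onz(cs,*S(339,69),144),onz(cs,*S(170,42),144))
print('bar',onz(ct,*T(372,200),104),onz(ct,*T(315,335),104))
print('bar side',onz(cs,*S(308,153),104),onz(cs,*S(158,129),104))
o=readout.get_obs();print(R(o['eef_rot']).round(3),o['tool_pos'])
E
```

```text
knob [ 531.26809153 -184.0634851    94.        ] [ 531.45005562 -190.13983985   94.        ]
knob2 (array([ 531.45605545, -184.71442506,   90.18830811]), np.float64(0.44892377694952634))
[641.48257241 168.57091717]
[ 661.0218205  -247.63813123]
[ 426.66303236 -260.23503117]
[405.68652379 155.44167146]
centre [533.71348726 -45.96514344  60.        ] len 235.42907907852293 416.4358982242854 0.054663940529588305 0.04866505675870461
knob pred [ 530.5357454  -186.28585452]
blue [ 545.56867167 -145.6462827 ] 43.330862785620596 1.1678317655466812
red [ 574.08112391 -188.46577371] 43.599908688059394 -0.09868416269769545
slab topedge +x end [572.65146445 -10.97458081 144.        ] -x end [476.58337608  21.50385467 144.        ]
side  ends [570.4564865 -24.4643152 144.       ] [478.74541223  10.44272854 144.        ]
bar [553.46253802 -43.36167604 104.        ] [471.89584672 -10.94280433 104.        ]
bar side [552.7278693  -45.89514767 104.        ] [471.19423413 -16.53667393 104.        ]
[[ 0.293 -0.956 -0.001]
 [-0.956 -0.293  0.001]
 [-0.001  0.    -1.   ]] [ 189.97736614 -621.12898958  230.51273262]
```

```bash
python3 -m jog '[[-0.035,-0.05,0,-10,100],[-0.07,-0.1,0,-20,100],[-0.105,-0.15,0,-30,100],[-0.14,-0.2,0,-40,100],[-0.175,-0.25,0,-50,100]]' 40
cat > d.py <<'E'
import sys
from h import *
from workcell import readout
o=readout.get_obs();p=o['tool_pos'];M=R(o['eef_rot'])
print(o['clock'],p.round(1),'jawang',np.degrees(np.arctan2(M[1,0],M[0,0])).round(1),'F',o['ft_force'].round(1),'op',round(o['opening'],1),'q',o['q'].round(2))
if len(sys.argv)>3:
    print('delta tool mm',(M.T@(np.array([float(a) for a in sys.argv[1:4]])-p)).round(1))
E
python3 d.py 531 -185 230
```

```text
clock: 0.78
tool_pos: [378.9, -379.3, 231.2]
eef_rot: [0.0, 0.98, -0.197, 0.0]
ft_force: [1.1, 0.4, -0.4]
opening: 85.6
0.775 [ 378.9 -379.3  231.2] jawang -22.7 F [ 1.1  0.4 -0.4] op 85.6 q [ 0.91  0.2  -0.24  1.8   0.05  1.14  0.26]
delta tool mm [  65.5 -238.     1.2]
```

```bash
python3 -m jog '[[0.014,-0.05,0,-8,100],[0.028,-0.1,0,-16,100],[0.042,-0.15,0,-24,100],[0.056,-0.205,0,-32,100],[0.065,-0.238,0.05,-38,100]]' 40
python3 d.py 531 -185 170
python3 - <<'E'
import cv2
from workcell import *
for n in ["wrist","top"]:
    cv2.imwrite(f"pics/{n}1.png",capture(n))
E
```

```text
clock: 1.4
tool_pos: [535.9, -185.1, 184.6]
eef_rot: [0.002, 0.991, 0.134, 0.005]
ft_force: [-0.0, -0.5, -0.1]
opening: 85.3
1.4 [ 535.9 -185.1  184.6] jawang 15.4 F [-0.  -0.5 -0.1] op 85.3 q [ 0.64  0.31 -0.47  1.79  0.16  1.06  0.39]
delta tool mm [-4.8 -1.5 14.6]
```

View pics/wrist1.png

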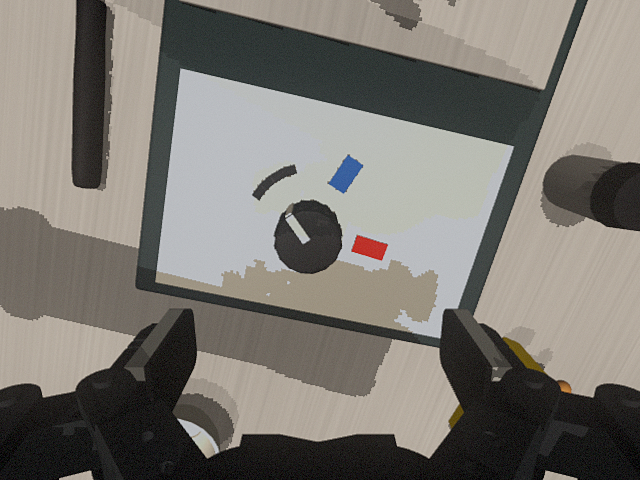

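```bash
python3 - <<'E'
from h import *
from workcell import calibration
c=calibration('wrist')
t=cv2.imread('pics/wrist1.png')
m=cv2.inRange(t,(0,0,0),(60,60,60))[190:285,255:355]
cv2.imwrite('pics/wz.png',cv2.resize(t[160:300,240:400],None,fx=4,fy=4,interpolation=cv2.INTER_CUBIC))
print(c['position'])
for u,v in [(308,236),(310,228)]:print(onz(c,u,v,94))
for X in [(531,-185,94),(531,-185,60)]: print(proj(c,X))
for u,v,n in [(346,174,'b'),(369,247,'r')]:print(n,onz(c,u,v,60))
E
```

```text
[ 510.89946332 -111.73434488  319.62069831]
[ 521.24883301 -174.6393218    94.        ]
[ 521.11306389 -169.84016938   94.        ]
(np.float64(319.72570667815853), np.float64(257.20599824535475))
(np.float64(319.79785904258347), np.float64(240.514642915703))
b [ 535.11816789 -139.11214772   60.        ]
r [ 563.13692727 -180.60885817   60.        ]
```

View pics/wz.png

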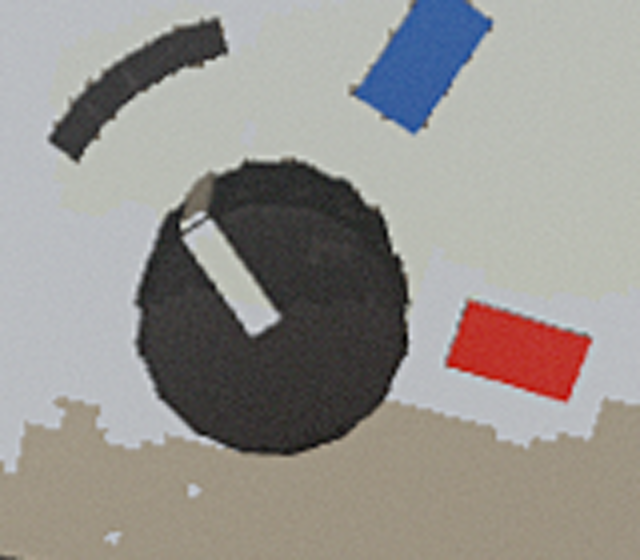

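```bash
python3 d.py; python3 - <<'E'
from h import *
from workcell import *
c=calibration('wrist');t=capture('wrist')
cv2.imwrite('pics/wrist2.png',t)
cv2.imwrite('pics/wz2.png',cv2.resize(t[160:300,240:400],None,fx=4,fy=4,interpolation=cv2.INTER_CUBIC))
hsv=cv2.cvtColor(t,cv2.COLOR_BGR2HSV)
for n,lo,hi in [('b',(100,120,60),(125,255,255)),('r',(0,150,80),(6,255,255))]:
    m=cv2.inRange(hsv,lo,hi);nn,l,s,ce=cv2.connectedComponentsWithStats(m);i=1+np.argmax(s[1:,4]);print(n,s[i],ce[i],onz(c,*ce[i],60))
E
python3 d.py
```

```text
1.5 [ 529.6 -181.4  176.5] jawang 15.5 F [-1.6  0.1 -0.5] op 85.6 q [ 0.64  0.32 -0.47  1.8   0.16  1.07  0.38]
b [340 168  35  38 641] [357.10140406 186.72386895] [ 544.0882506  -144.86372584   60.        ]
r [363 250  37  25 551] [380.66061706 261.64246824] [ 573.57507753 -188.19107562   60.        ]
1.55 [ 529.6 -184.7  178.6] jawang 15.3 F [-0.4 -1.5  0.2] op 85.3 q [ 0.64  0.32 -0.46  1.8   0.16  1.07  0.38]
```

View pics/wz2.png

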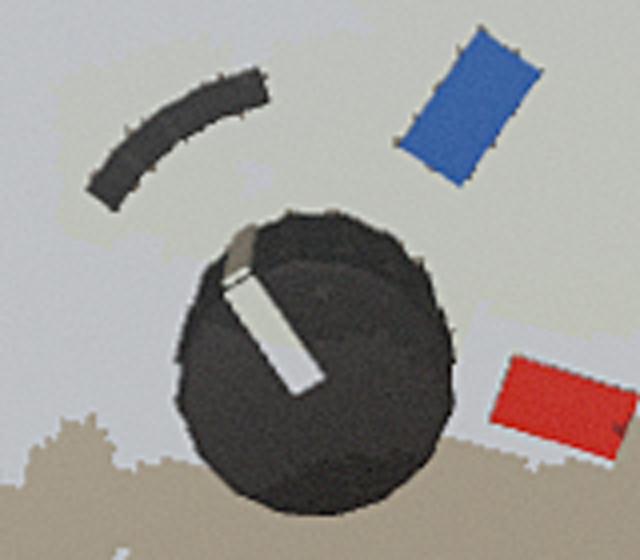

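```bash
python3 -m jog '[[0.001,0,0.03,0,100],[0.001,0,0.06,0,100],[0.001,0,0.06,0,100]]' 40;python3 d.py 531 -185 70
```

```text
clock: 1.92
tool_pos: [529.7, -188.7, 120.2]
eef_rot: [-0.0, 0.992, 0.129, -0.002]
ft_force: [0.1, -0.9, 0.4]
opening: 85.1
1.925 [ 529.7 -188.7  120.2] jawang 14.8 F [ 0.1 -0.9  0.4] op 85.1 q [ 0.62  0.38 -0.45  1.85  0.2   0.95  0.35]
delta tool mm [ 2.4 -3.2 50.2]
```

```bash
python3 -m jog '[[0.001,-0.002,0.025,0,100],[0.001,-0.002,0.048,0,100],[0.001,-0.002,0.048,0,100],[0.001,-0.002,0.048,0,100]]' 40;python3 d.py 531 -185 70
python3 - <<'E'
import cv2
from workcell import *
cv2.imwrite(f"pics/w3.png",capture("wrist"))
cv2.imwrite(f"pics/s3.png",cv2.resize(capture("side")[180:360,200:400],None,fx=3,fy=3))
E
python3 d.py 531 -185 70
```

```text
clock: 2.42
tool_pos: [533.5, -185.9, 75.2]
eef_rot: [0.001, 0.992, 0.13, 0.001]
ft_force: [0.0, -0.8, 0.7]
opening: 85.3
2.425 [ 533.5 -185.9   75.2] jawang 14.9 F [ 0.  -0.8  0.7] op 85.3 q [ 0.6   0.44 -0.43  1.89  0.24  0.86  0.31]
delta tool mm [-2.1 -1.5  5.2]
2.525 [ 533.4 -185.7   75.1] jawang 15.0 F [0.8 0.  0.6] op 85.6 q [ 0.6   0.44 -0.43  1.89  0.24  0.86  0.31]
delta tool mm [-2.2 -1.3  5.1]
```

View pics/w3.png

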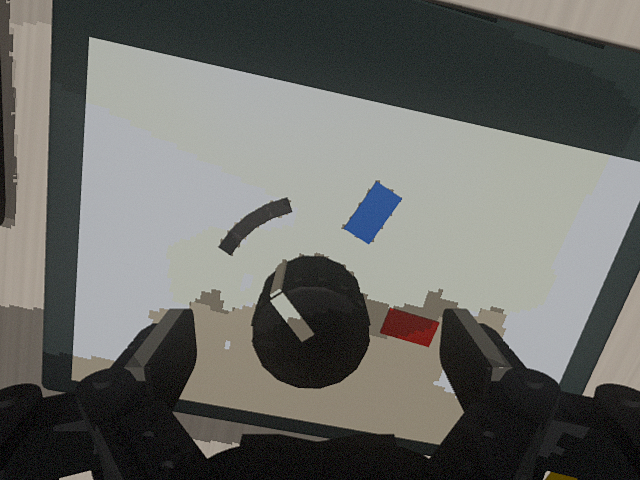

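View pics/s3.png

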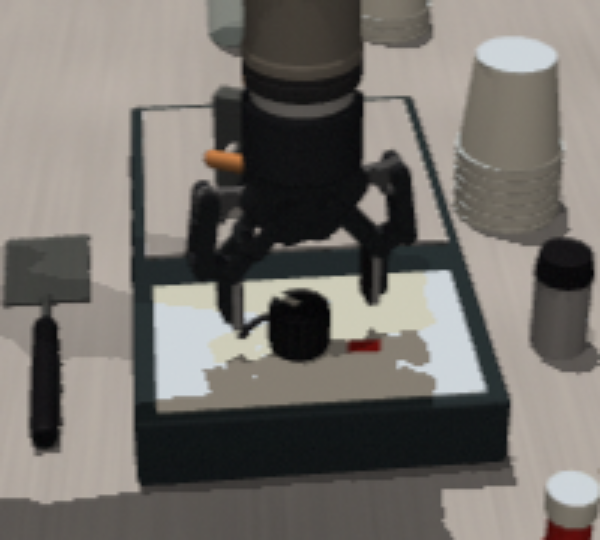

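```bash
python3 - <<'E'
from h import *
from workcell import *
c=calibration('wrist');print(proj(c,(531,-185,94)),proj(c,(531,-185,62)))
o=readout.get_obs();M=R(o['eef_rot']);p=o['tool_pos']
for s in (1,-1):
  for w in (-11,11): print(s,w,proj(c,p+M@np.array([s*43,w,-13])))
print(onz(c,311,334,94))
cv2.imwrite('pics/w3z.png',cv2.resize(cv2.imread('pics/w3.png')[230:400,230:400],None,fx=3.5,fy=3.5))
E
```

```text
(np.float64(312.3037757918576), np.float64(340.1446231447225)) (np.float64(313.1378198027721), np.float64(299.38557420248935))
1 -11 (np.float64(444.66760125617685), np.float64(305.6728722269171))
1 11 (np.float64(439.34102175390694), np.float64(362.0672445664168))
-1 -11 (np.float64(192.6444938990698), np.float64(305.7224440748063))
-1 11 (np.float64(197.95026638940476), np.float64(362.0940609778568))
[ 529.99582229 -182.88614125   94.        ]
```

View pics/w3z.png

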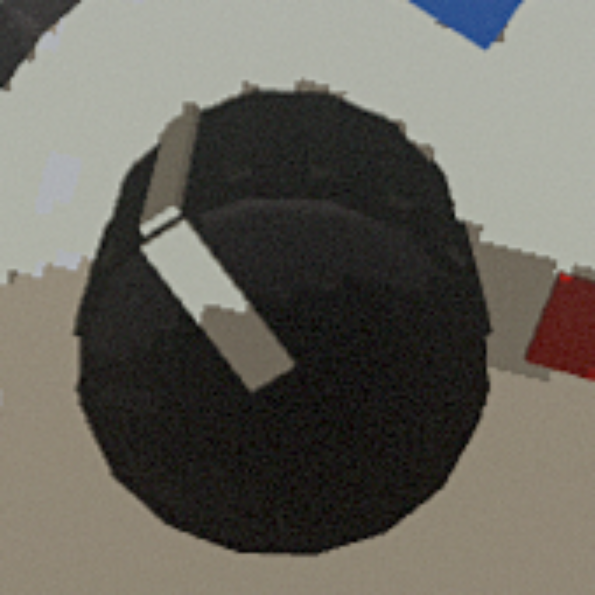

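```bash
python3 -m jog '[[-0.003,-0.0025,0.004,0,100],[-0.003,-0.0025,0.004,0,20],[-0.003,-0.0025,0.004,0,20],[-0.003,-0.0025,0.004,0,20],[-0.003,-0.0025,0.004,0,20]]' 40;python3 d.py 530.5 -184.3 70
```

```text
clock: 3.15
tool_pos: [530.0, -183.1, 69.9]
eef_rot: [0.0, 0.991, 0.131, 0.001]
ft_force: [1.6, 0.5, 2.0]
opening: 38.7
3.15 [ 530.  -183.1   69.9] jawang 15.0 F [1.6 0.5 2. ] op 38.7 q [ 0.6   0.44 -0.43  1.9   0.24  0.85  0.31]
delta tool mm [ 0.1  1.3 -0.1]
```

```bash
python3 -m jog '[[0,0,0,0,20],[0,0,0,0,20],[0,0,0,0,20]]' 40;python3 d.py 530.5 -184.3 70
```

```text
clock: 3.52
tool_pos: [530.0, -183.1, 69.9]
eef_rot: [0.0, 0.991, 0.131, 0.001]
ft_force: [4.2, 2.3, 3.9]
opening: 38.8
3.525 [ 530.  -183.1   69.9] jawang 15.0 F [4.2 2.3 3.9] op 38.8 q [ 0.6   0.44 -0.43  1.9   0.24  0.85  0.31]
delta tool mm [ 0.2  1.3 -0.1]
```

```bash
python3 -m jog '[[0,0,-0.004,0,20],[0,0,-0.008,0,20],[0,0,-0.012,0,20],[0,0,-0.012,0,20],[0,0,-0.012,0,20]]' 40;python3 d.py 530.5 -184.3 82
```

```text
clock: 4.15
tool_pos: [529.9, -183.0, 81.1]
eef_rot: [0.0, 0.991, 0.131, 0.001]
ft_force: [5.3, 0.9, -1.1]
opening: 38.8
4.15 [ 529.9 -183.    81.1] jawang 15.0 F [ 5.3  0.9 -1.1] op 38.8 q [ 0.61  0.43 -0.44  1.89  0.23  0.87  0.32]
delta tool mm [ 0.3  1.4 -0.9]
```

```bash
python3 -m jog '[[0,0,-0.001,8,20],[0,0,-0.001,16,20],[0,0,-0.001,24,20],[0,0,-0.001,32,20],[0,0,-0.001,32,20]]' 40;python3 d.py; python3 - <<'E'
import cv2
from workcell import *
print(readout.get_obs()['moment'])
cv2.imwrite(f"pics/w4.png",capture("wrist"))
E
```

```text
clock: 4.78
tool_pos: [531.8, -183.0, 82.0]
eef_rot: [-0.0, 0.989, -0.148, 0.003]
ft_force: [10.8, 0.9, -6.3]
opening: 38.6
4.775 [ 531.8 -183.    82. ] jawang -17.0 F [10.8  0.9 -6.3] op 38.6 q [ 0.51  0.41 -0.32  1.89  0.16  0.85 -0.18]
[ 0.16768757 -2.18282095 -0.01178103]
```

View pics/w4.png

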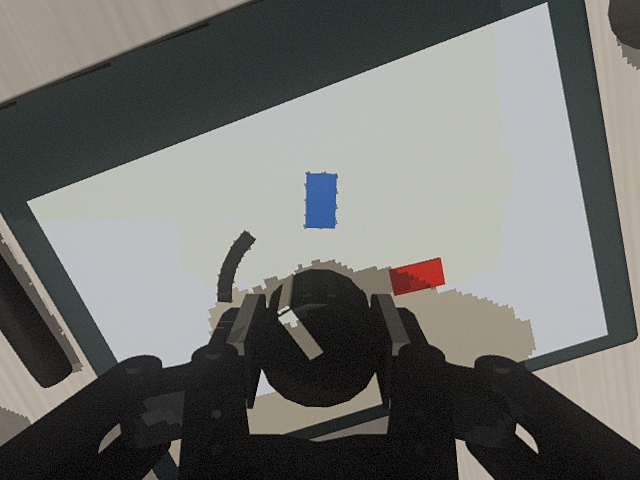

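```bash
python3 -m jog '[[0.001,0,0,8,20],[0.001,0,0,16,20],[0.001,0,0,24,20],[0.001,0,0,34,20],[0.001,0,0,34,20]]' 40;python3 d.py; python3 - <<'E'
import cv2
from workcell import *
print(readout.get_obs()['moment'])
cv2.imwrite(f"pics/w5.png",capture("wrist"))
cv2.imwrite(f"pics/s5.png",cv2.resize(capture("side")[180:360,200:400],None,fx=3,fy=3))
E
```

```text
clock: 5.45
tool_pos: [533.4, -184.2, 82.1]
eef_rot: [-0.001, 0.902, -0.431, 0.004]
ft_force: [11.9, -1.7, -8.9]
opening: 38.9
5.45 [ 533.4 -184.2   82.1] jawang -51.0 F [11.9 -1.7 -8.9] op 38.9 q [ 0.41  0.41 -0.19  1.89  0.1   0.84 -0.72]
[-0.2152427  -2.54718233  0.00279895]
```

View pics/w5.png

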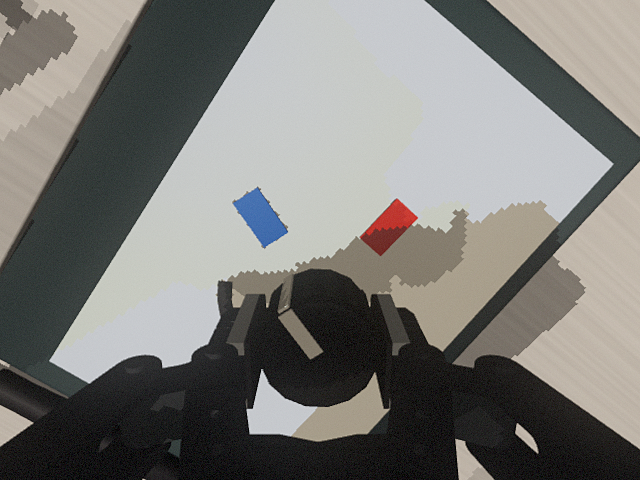

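View pics/s5.png

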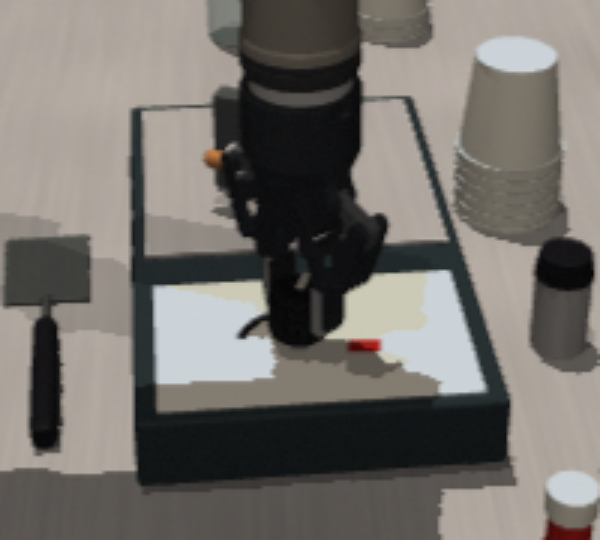

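```bash
python3 -m jog '[[0.002,0.001,0.001,0,60],[0.002,0.001,0.001,0,100],[0.002,0.001,0.001,0,100],[0.002,0.001,0.001,0,100]]' 40;python3 d.py;  python3 -m jog '[[0,0,-0.03,0,100],[0,0,-0.08,0,100],[0,0,-0.12,0,100],[0,0,-0.12,0,100]]' 40;python3 d.py;python3 - <<'E'
from h import *
from workcell import *
t=capture('wrist');c=calibration('wrist');t=capture('wrist')
cv2.imwrite(f"pics/w6.png",t)
cv2.imwrite(f"pics/s6.png",cv2.resize(capture("side")[180:360,200:400],None,fx=3,fy=3))
print(proj(c,(530.7,-184.5,106)),proj(c,(530.7,-184.5,94)))
E
python3 d.py
```

```text
clock: 6.05
tool_pos: [529.5, -185.8, 81.1]
eef_rot: [0.0, 0.903, -0.43, -0.0]
ft_force: [0.8, -0.4, 0.2]
opening: 85.3
6.05 [ 529.5 -185.8   81.1] jawang -51.0 F [ 0.8 -0.4  0.2] op 85.3 q [ 0.41  0.41 -0.19  1.9   0.1   0.85 -0.72]
clock: 6.55
tool_pos: [532.4, -186.4, 205.2]
eef_rot: [-0.0, 0.903, -0.431, 0.004]
ft_force: [0.2, -0.1, 0.1]
opening: 85.3
6.55 [ 532.4 -186.4  205.2] jawang -51.0 F [ 0.2 -0.1  0.1] op 85.3 q [ 0.43  0.27 -0.2   1.78  0.06  1.09 -0.68]
(np.float64(316.9203908815781), np.float64(239.79170686753733)) (np.float64(316.8974592950227), np.float64(234.34996562666817))
6.7 [ 529.2 -185.6  200.4] jawang -51.0 F [-0.1  0.  -0.5] op 85.2 q [ 0.43  0.27 -0.2   1.78  0.06  1.09 -0.68]
```

View pics/w6.png

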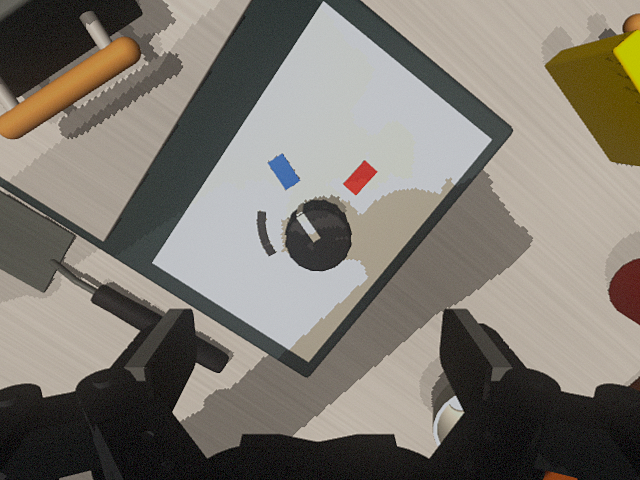

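View pics/s6.png

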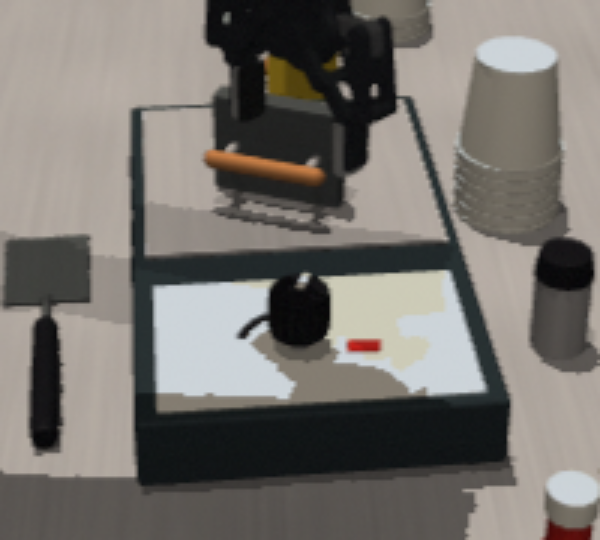

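```bash
python3 - <<'E'
from h import *
from workcell import *
c=calibration('wrist')
print(onz(c,128,53,104),onz(c,12,126,104))
E
python3 d.py 508 -45 210
```

```text
[546.07455455 -41.23625586 104.        ] [473.50145678 -10.84772149 104.        ]
6.7 [ 529.2 -185.6  200.4] jawang -51.0 F [-0.1  0.  -0.5] op 85.2 q [ 0.43  0.27 -0.2   1.78  0.06  1.09 -0.68]
delta tool mm [-122.6  -72.1   -9.5]
```

```bash
python3 -m jog '[[-0.04,-0.024,-0.01,-10,50],[-0.08,-0.048,-0.01,-20,0],[-0.123,-0.072,-0.01,-30.5,0],[-0.123,-0.072,-0.01,-30.5,0],[-0.123,-0.072,-0.01,-30.5,0]]' 40;python3 d.py;python3 - <<'E'
from h import *
from workcell import *
t=capture('wrist');c=calibration('wrist');t=capture('wrist')
cv2.imwrite(f"pics/w7.png",t)
E
python3 d.py 509 -36 136
```

```text
clock: 7.32
tool_pos: [507.9, -45.6, 210.1]
eef_rot: [0.001, 0.984, -0.178, -0.001]
ft_force: [-0.4, -0.5, -0.3]
opening: 0.1
7.325 [507.9 -45.6 210.1] jawang -20.5 F [-0.4 -0.5 -0.3] op 0.1 q [ 0.32  0.18 -0.35  1.88  0.07  1.09 -0.42]
7.425 [508.3 -46.5 210.5] jawang -20.7 F [ 0.8 -0.9  0.4] op 0.1 q [ 0.32  0.18 -0.35  1.88  0.07  1.09 -0.42]
delta tool mm [ -2.9 -10.2  74.5]
```

View pics/w7.png

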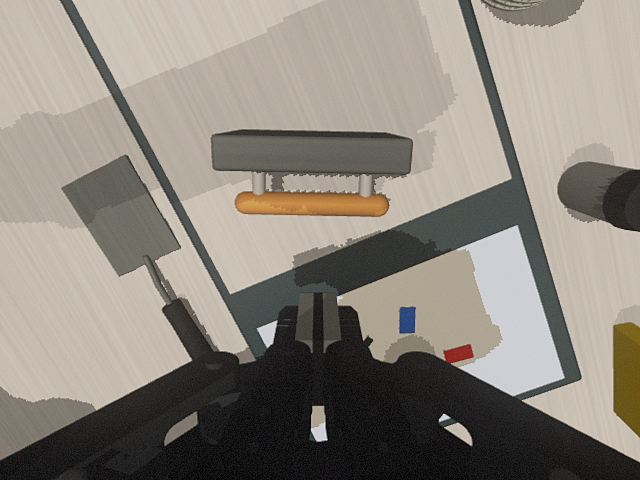

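```bash
python3 - <<'E'
from h import *
from workcell import *
c=calibration('wrist');o=readout.get_obs();M=R(o['eef_rot']);p=o['tool_pos']
for u,v,z in [(213,170,144),(410,174,144),(212,135,144),(412,140,144),(240,203,104),(385,207,104)]:
    X=onz(c,u,v,z);print(X.round(1),(M.T@(X-p)).round(1))
E
```

```text
[474.9  16.  144. ] [-53.2 -46.7  66.5]
[566.4 -20.7 144. ] [ 45.4 -44.7  66.4]
[481.6  31.6 144. ] [-52.4 -63.7  66.5]
[572.2  -5.2 144. ] [ 45.3 -61.3  66.3]
[470.7  -9.2 104. ] [-48.2 -21.7 106.5]
[552.6 -42.8 104. ] [ 40.2 -19.2 106.4]
```

```bash
python3 -m jog '[[-0.002,-0.01,0.03,0,0],[-0.004,-0.02,0.06,0,0],[-0.004,-0.022,0.074,0,0],[-0.004,-0.022,0.074,0,0],[-0.004,-0.022,0.074,0,0]]' 40;python3 d.py;python3 - <<'E'
from h import *
from workcell import *
t=capture('wrist')
cv2.imwrite(f"pics/w8.png",t)
cv2.imwrite(f"pics/s8.png",cv2.resize(capture("side")[150:330,200:400],None,fx=3,fy=3))
E
python3 d.py
```

```text
clock: 8.05
tool_pos: [513.5, -23.7, 138.2]
eef_rot: [0.0, 0.984, -0.179, 0.001]
ft_force: [0.2, 0.7, -0.3]
opening: -0.0
8.05 [513.5 -23.7 138.2] jawang -20.6 F [ 0.2  0.7 -0.3] op -0.0 q [ 0.28  0.27 -0.36  1.96  0.12  0.94 -0.51]
8.15 [513.5 -23.4 138.4] jawang -20.5 F [-0.2 -0.1 -0.2] op 0.0 q [ 0.27  0.27 -0.36  1.96  0.12  0.94 -0.51]
```

View pics/w8.png

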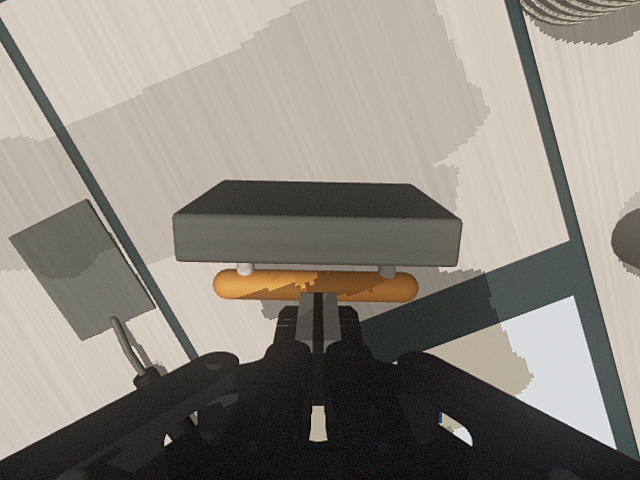

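View pics/s8.png

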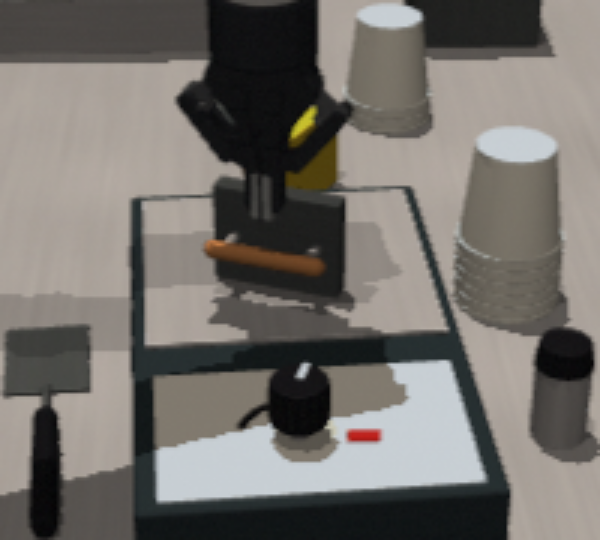

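```bash
python3 -m jog '[[0,-0.004,0.003,0,0],[0,-0.008,0.003,0,0],[0,-0.012,0.003,0,0],[0,-0.015,0.003,0,0],[0,-0.018,0.003,0,0]]' 40;python3 -m jog '[[0,-0.003,0,0,0],[0,-0.006,0,0,0],[0,-0.009,0,0,0],[0,-0.012,0,0,0]]' 40;python3 d.py;python3 - <<'E'
from h import *
from workcell import *
t=capture('wrist')
cv2.imwrite(f"pics/w9.png",t)
E
python3 d.py
```

```text
clock: 8.78
tool_pos: [519.0, -5.9, 134.3]
eef_rot: [0.0, 0.984, -0.178, 0.0]
ft_force: [-0.0, -0.7, 0.2]
opening: -0.4
clock: 9.28
tool_pos: [523.1, 5.5, 134.2]
eef_rot: [-0.0, 0.984, -0.178, -0.0]
ft_force: [-0.1, 0.1, -0.2]
opening: -0.2
9.275 [523.1   5.5 134.2] jawang -20.5 F [-0.1  0.1 -0.2] op -0.2 q [ 0.23  0.29 -0.38  1.94  0.13  0.94 -0.57]
9.325 [523.3   6.  134.3] jawang -20.4 F [ 0.1 -0.2 -0.3] op -0.2 q [ 0.23  0.29 -0.38  1.94  0.13  0.94 -0.57]
```

View pics/w9.png

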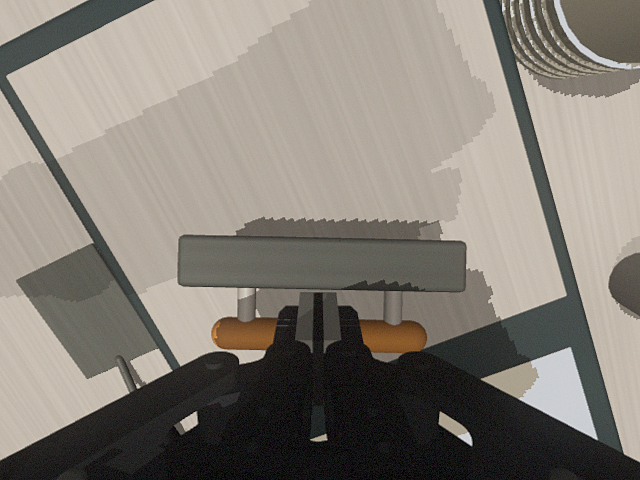

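```bash
python3 -m jog '[[0,-0.003,0,0,0],[0,-0.006,0,0,0],[0,-0.009,0,0,0],[0,-0.012,0,0,0]]' 40;python3 d.py;python3 - <<'E'
from h import *
from workcell import *
t=capture('wrist')
cv2.imwrite(f"pics/w10.png",t)
cv2.imwrite(f"pics/s10.png",cv2.resize(capture("side")[150:330,200:400],None,fx=3,fy=3))
E
python3 d.py
```

```text
clock: 9.82
tool_pos: [527.4, 16.6, 134.3]
eef_rot: [0.0, 0.984, -0.178, 0.0]
ft_force: [0.6, 0.7, 0.6]
opening: -0.3
9.825 [527.4  16.6 134.3] jawang -20.5 F [0.6 0.7 0.6] op -0.3 q [ 0.21  0.3  -0.38  1.93  0.14  0.94 -0.59]
9.925 [527.4  16.9 134.3] jawang -20.5 F [ 0.4  0.1 -0.3] op 0.2 q [ 0.21  0.3  -0.38  1.93  0.14  0.94 -0.59]
```

View pics/w10.png

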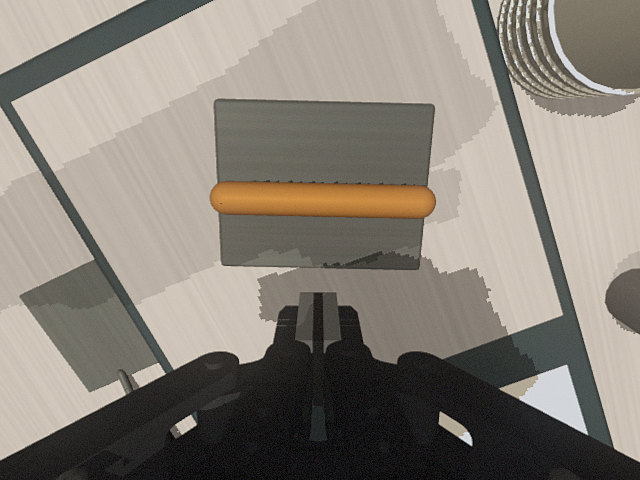

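View pics/s10.png

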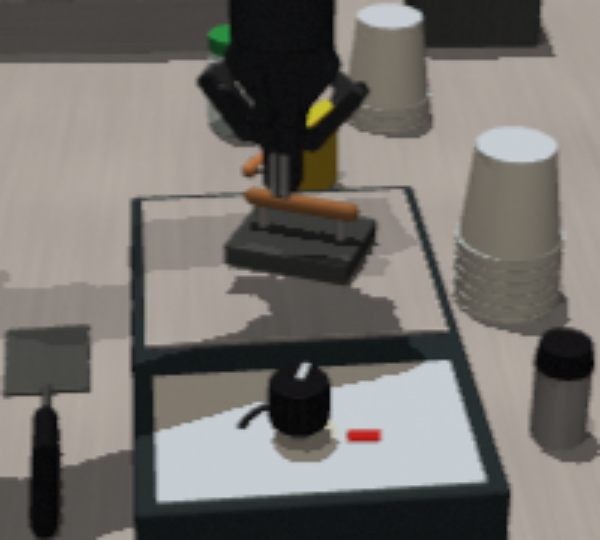

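```bash
python3 -m jog '[[0,0.01,-0.03,0,0],[0,0.03,-0.07,0,0],[0,0.03,-0.07,0,0],[0,0.03,-0.07,0,0]]' 40; python3 - <<'E'
from h import *
from workcell import *
t=capture('top');cv2.imwrite("pics/t11.png",cv2.resize(t[215:330,245:430],None,fx=4,fy=4,interpolation=cv2.INTER_CUBIC))
c=calibration('wrist');t=capture('wrist');cv2.imwrite("pics/w11.png",t)
E
python3 d.py 530.6 -184.5 170
```

```text
clock: 10.42
tool_pos: [516.5, -11.6, 204.0]
eef_rot: [0.0, 0.984, -0.178, -0.0]
ft_force: [-0.2, -0.4, -0.6]
opening: 0.0
10.525 [516.  -11.2 203.2] jawang -20.4 F [ 0.5  0.8 -0.7] op -0.4 q [ 0.27  0.2  -0.38  1.88  0.08  1.08 -0.5 ]
delta tool mm [ 74.2 157.3  33.1]
```

View pics/w11.png

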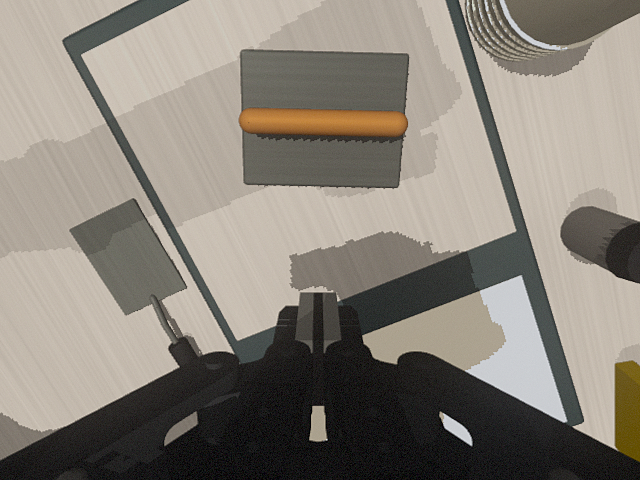

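```bash
python3 - <<'E'
from h import *
from workcell import *
c=calibration('wrist')
pc=np.mean([onz(c,u,v,82) for u,v in [(241,50),(408,53),(400,187),(244,184)]],0)
A=[onz(c,u,v,64)[:2] for u,v in [(78,47),(238,341),(519,232)]];print(A)
pl=(A[0]+A[2])/2;th=0.05
d=pc[:2]-pl;print('press',pc,'plate',pl,[np.linalg.norm(A[0]-A[1]),np.linalg.norm(A[1]-A[2])],'rel',d[0]*np.cos(th)+d[1]*np.sin(th),-d[0]*np.sin(th)+d[1]*np.cos(th))
E
```

```text
[array([414.91927135, 147.90092356]), array([425.72443813, -75.80041526]), array([645.42187795, -65.54795629])]
press [542.36222783  52.98738099  82.        ] plate [530.17057465  41.17648364] [np.float64(223.96214103999438), np.float64(219.93653170806604)] rel 12.7667156269968 11.186808110993486
```

Press is flat, about 13/11 mm off the plate's centre (limit 70). Back to the knob, jaw to about +18°.

```bash
python3 -m jog '[[0.018,0.04,0,-9,0],[0.036,0.08,0,-18,50],[0.055,0.12,0,-28,100],[0.074,0.157,0,-38,100],[0.074,0.157,0.03,-38,100]]' 40; python3 -m jog '[[0,0,0,0,100],[0,0,0,0,100]]'; python3 - <<'E'
from h import *
from workcell import *
c=calibration('wrist');t=capture('wrist');cv2.imwrite("pics/w12.png",t)
cv2.imwrite('pics/w12z.png',cv2.resize(t[160:300,240:400],None,fx=4,fy=4,interpolation=cv2.INTER_CUBIC))
print(proj(c,(530.5,-184.5,106)))
E
python3 d.py 530.6 -184.5 82
```

```text
clock: 11.15
tool_pos: [532.3, -189.3, 174.6]
eef_rot: [0.002, 0.989, 0.15, 0.001]
ft_force: [0.8, 1.4, -0.4]
opening: 72.3
clock: 11.4
tool_pos: [531.5, -183.5, 174.4]
eef_rot: [-0.0, 0.988, 0.153, -0.0]
ft_force: [0.2, -0.6, 0.5]
opening: 85.4
(np.float64(316.05383198394355), np.float64(259.1900563797166))
11.45 [ 531.9 -183.6  175. ] jawang 17.6 F [ 0.   0.5 -0.9] op 85.3 q [ 0.54  0.31 -0.35  1.81  0.12  1.05  0.46]
delta tool mm [-1.6  0.4 93. ]
```

View pics/w12z.png

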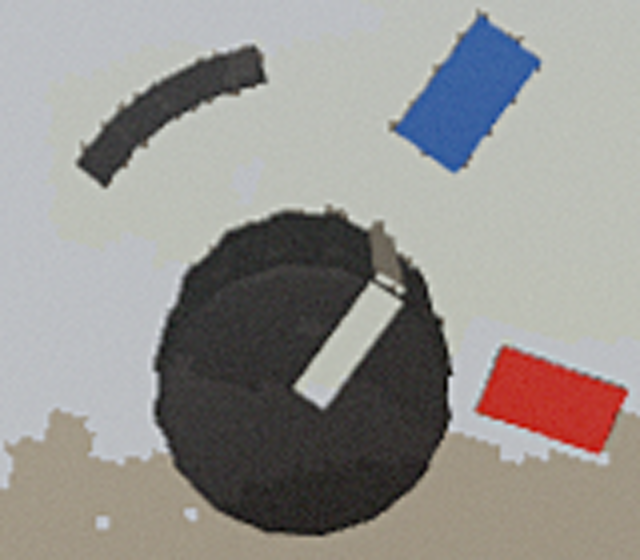

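```bash
python3 -m jog '[[-0.001,0,0.04,0,100],[-0.001,0,0.07,0,100],[-0.001,0,0.093,0,100],[-0.001,0,0.093,0,100],[-0.001,0,0.093,0,100]]' 40; python3 d.py 530.6 -184.5 82
```

```text
clock: 12.08
tool_pos: [531.5, -184.8, 82.8]
eef_rot: [0.001, 0.988, 0.153, 0.001]
ft_force: [0.6, -0.0, -0.2]
opening: 85.5
12.075 [ 531.5 -184.8   82.8] jawang 17.5 F [ 0.6 -0.  -0.2] op 85.5 q [ 0.53  0.42 -0.33  1.89  0.17  0.86  0.41]
delta tool mm [-0.8 -0.6  0.8]
```

```bash
python3 -m jog '[[-0.0005,0,0,0,20],[-0.0005,0,0,0,20],[-0.0005,0,0,0,20],[-0.0005,0,0,0,20],[-0.0005,0,0,0,20]]' 40; python3 d.py;python3 -m jog '[[0,0,0,8,20],[0,0,0,17,20],[0,0,0,26,20],[0,0,0,35,20],[0,0,0,35,20]]' 40;python3 d.py
```

```text
clock: 12.7
tool_pos: [530.5, -185.2, 81.9]
eef_rot: [0.0, 0.988, 0.152, 0.001]
ft_force: [0.9, 0.6, 4.0]
opening: 39.0
12.7 [ 530.5 -185.2   81.9] jawang 17.5 F [0.9 0.6 4. ] op 39.0 q [ 0.53  0.42 -0.33  1.89  0.17  0.86  0.41]
clock: 13.32
tool_pos: [531.3, -185.1, 81.8]
eef_rot: [0.0, 0.989, -0.151, 0.002]
ft_force: [3.3, 1.2, 2.1]
opening: 38.2
13.325 [ 531.3 -185.1   81.8] jawang -17.4 F [3.3 1.2 2.1] op 38.2 q [ 0.42  0.41 -0.2   1.89  0.1   0.85 -0.14]
```

```bash
python3 -m jog '[[0,0,0,9,20],[0,0,0,18,20],[0,0,0,28,20],[0,0,0,38.5,20],[0,0,0,38.5,20]]' 40;python3 d.py; python3 - <<'E'
from h import *
from workcell import *
t=capture('wrist');cv2.imwrite("pics/w13.png",t)
E
```

```text
clock: 13.95
tool_pos: [532.0, -185.6, 81.8]
eef_rot: [-0.0, 0.883, -0.469, 0.002]
ft_force: [5.2, -1.6, 0.2]
opening: 38.3
13.95 [ 532.  -185.6   81.8] jawang -55.9 F [ 5.2 -1.6  0.2] op 38.3 q [ 0.3   0.4  -0.05  1.9   0.03  0.84 -0.74]
```

View pics/w13.png

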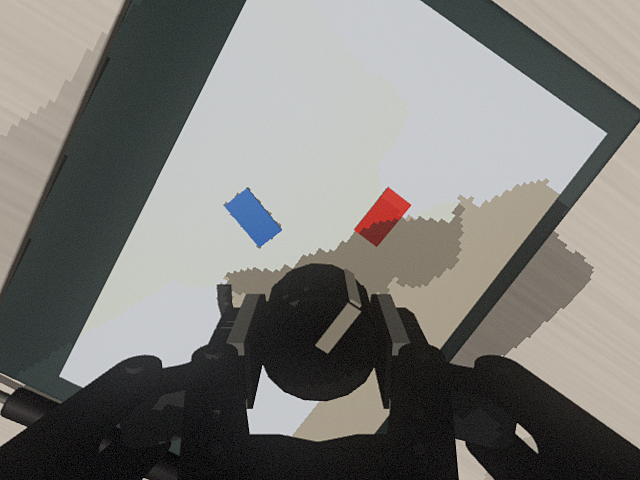

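```bash
python3 -m jog '[[0,0,0.003,0,20],[0,0,0.005,0,20],[0,0,0.007,0,20],[0,0,0.007,0,20]]' 40;python3 d.py;python3 -m jog '[[0,0,0.002,0,20],[0,0,0.004,0,20],[0,0,0.006,0,20],[0,0,0.006,0,20]]' 40;python3 d.py; python3 - <<'E'
from h import *
from workcell import *
t=capture('wrist');cv2.imwrite("pics/w14.png",t)
E
```

```text
clock: 14.5
tool_pos: [531.9, -185.6, 74.9]
eef_rot: [-0.001, 0.883, -0.469, 0.002]
ft_force: [5.2, -0.8, 1.7]
opening: 38.9
14.5 [ 531.9 -185.6   74.9] jawang -55.9 F [ 5.2 -0.8  1.7] op 38.9 q [ 0.3   0.41 -0.06  1.9   0.03  0.82 -0.74]
clock: 15.0
tool_pos: [532.1, -185.6, 70.3]
eef_rot: [-0.001, 0.883, -0.469, 0.002]
ft_force: [3.2, 0.1, 9.9]
opening: 38.7
15.0 [ 532.1 -185.6   70.3] jawang -55.9 F [3.2 0.1 9.9] op 38.7 q [ 0.3   0.42 -0.06  1.9   0.03  0.82 -0.74]
```

View pics/w14.png

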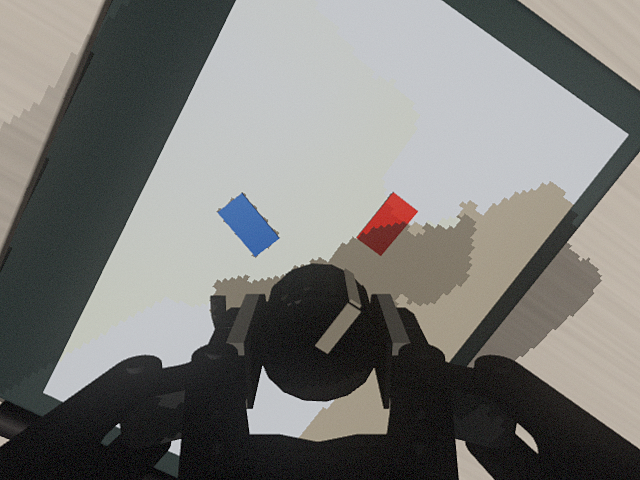

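```bash
python3 -m jog '[[0,0,0.0015,0,20],[0,0,0.0015,0,20]]' 40;python3 d.py; python3 -m jog '[[0,0,0.0015,0,60],[0,0,0.0005,0,100],[0,0,0,0,100],[0,0,0,0,100]]' 40;python3 d.py;  python3 -m jog '[[0,0,-0.03,0,100],[0,0,-0.08,0,100],[0,0,-0.12,0,100],[0,0,-0.12,0,100],[0,0,-0.12,0,100]]' 40; python3 - <<'E'
from h import *
from workcell import *
c=calibration('wrist');t=capture('wrist');cv2.imwrite("pics/w15.png",t)
cv2.imwrite('pics/w15z.png',cv2.resize(t[160:300,240:400],None,fx=4,fy=4,interpolation=cv2.INTER_CUBIC))
cv2.imwrite(f"pics/s15.png",cv2.resize(capture("side")[180:360,200:400],None,fx=4,fy=4,interpolation=cv2.INTER_CUBIC)[:600])
print(proj(c,(531,-185,94)),proj(c,(531,-185,106)))
E
python3 d.py
```

```text
clock: 15.3
tool_pos: [532.1, -185.6, 70.2]
eef_rot: [-0.001, 0.883, -0.469, 0.002]
ft_force: [-0.8, 0.6, 19.4]
opening: 38.7
15.3 [ 532.1 -185.6   70.2] jawang -55.9 F [-0.8  0.6 19.4] op 38.7 q [ 0.3   0.42 -0.06  1.9   0.03  0.81 -0.74]
clock: 15.8
tool_pos: [529.1, -185.0, 66.3]
eef_rot: [0.0, 0.883, -0.469, -0.001]
ft_force: [-0.8, 0.1, 0.2]
opening: 85.1
15.8 [ 529.1 -185.    66.3] jawang -56.0 F [-0.8  0.1  0.2] op 85.1 q [ 0.3   0.42 -0.05  1.91  0.03  0.81 -0.74]
clock: 16.42
tool_pos: [529.0, -184.9, 186.1]
eef_rot: [0.0, 0.883, -0.469, -0.001]
ft_force: [-0.4, 0.6, -0.1]
opening: 85.3
(np.float64(321.68888508923294), np.float64(240.4541767032688)) (np.float64(321.8700252037321), np.float64(246.6302568849553))
16.525 [ 528.6 -184.8  185.2] jawang -56.0 F [-0.2  0.6 -0.8] op 85.6 q [ 0.31  0.28 -0.06  1.81  0.02  1.06 -0.73]
```

View pics/w15z.png

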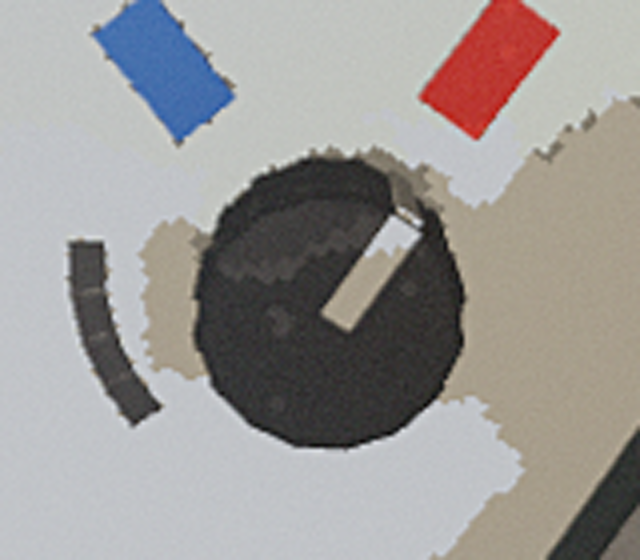

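View pics/s15.png

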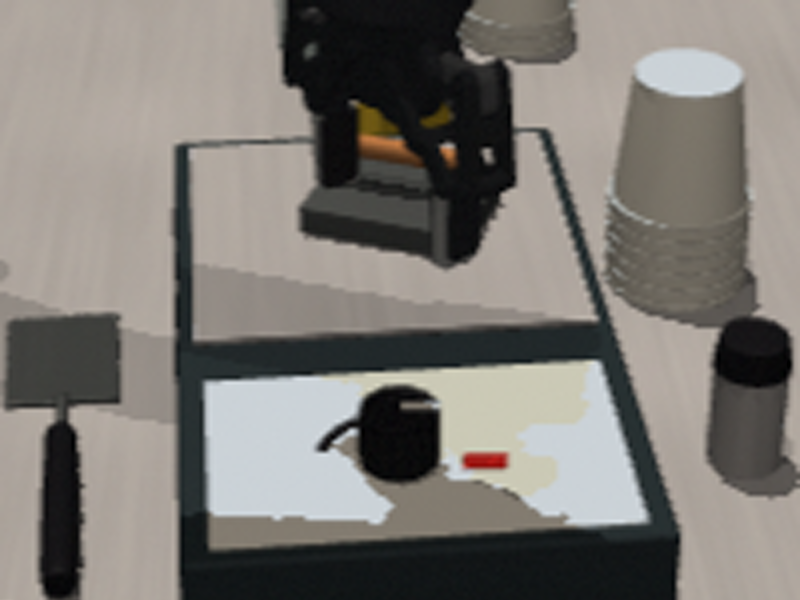

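```bash
python3 -c "
from workcell import robot
print(robot.close_job())"
```

```text
the job is handed in; nothing more can be done
None
```

The job is done and handed in at about 16.5 s; no verdict is reported, so the results below are my own checks.

1. **Knob to blue:** I pulled the knob out about 11–12 mm, turned it 66° to the blue mark and let go. The wrist picture showed the pointer at about 1.2 rad, and the side picture showed the knob still out.
2. **Press:** I tipped it with a slow push of the shut fingers just under its top edge. Force readings between moves stayed below about 1 N. It lies flat with its handle up, about 13 mm and 11 mm from the plate's centre along the two sides (limit 70 mm).
3. **Knob to red:** I took the knob again and turned it about 73° to the red mark. Then I pushed it down until it stopped moving at 19 N, and let go.

**Last checks:**
- The pointer was at about 2.47–2.52 rad (2.5 is the red mark).
- In the side view the knob's top was within 1 pixel of its starting height, about 2 mm.
- The gripper was clear, about 90 mm above the knob.
- The turner, shaker and nearest cups looked undisturbed in the pictures, but I did not measure the bystanders' positions.

No check failed. One early wrist picture disagreed by about 10 mm because the arm was still settling; I retook it, and the new one matched the top view.

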